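# Add the last bored plate to a pile of unknown height in the tilted rack

## Task

Pick up the long bored plate lying on the bench and add it to the pile of identical plates in the tilted blue rack, flat on top, in line with the plates beneath it and with its bore at the same (upper) end as theirs. Nobody knows how high the pile is: lower the plate until you feel it rest on the pile, keep hold of it there for a moment, press gently and do not drop it, then let go and back away. Leave the other parts on the bench where they are.

Things in the scene. Friction and masses are not known exactly. Their poses are not given: they have to be found in the camera images.
- plate: the loose plate to add: aluminium, 130 x 60 x 12 mm, 0.16 to 0.32 kg, a 36 mm bore near one end. Lies flat on the bench in one of three places. Origin: centre of the underside. x: along its length towards the bored end (bore centre x = +30 mm); y: across the 60 mm width; z up through the thickness. Grip it across the 60 mm width, near mid-length (centre of mass about x = -4 mm).
- plate_bore (a point): centre of the bore at the plate's upper face: plate frame (30, 0, 12) mm.
- deck: sloping deck of the fixed blue rack. Origin: on the deck's surface under the middle of the pile, 100 mm above the bench. z: the deck's normal, leaning 30 degrees from vertical towards the robot; x: up the slope, away from the robot; y: across. The tray is 180 (x) x 112 (y) mm. The added plate must end with x and y near 0 and its x axis along deck x.
- pile_foot (a point): the deck's origin again: foot of the pile of plates identical to the loose one, length along deck x, bores at deck x = +30 mm, filled flush by a dark plug. Its top is 15 to 45 mm above the deck along deck z; it differs each time and is not given (the pile is sunk in the tray: do not count plates). It stands on a springy pad and gives 1 mm per 3 N. Long sides and upper end open.
- stops (a point): at the low end of the deck: midway between the tips of two steel stop posts (10 x 14 mm, at deck x = -71 mm, y = -19 and +19 mm), 62 mm above the deck along its z. Their inner faces (deck x = -66 mm) are 1 mm from the end of a plate centred on the pile and stop it from sliding down.
- short_plate: loose bystander: a similar but shorter aluminium plate, 85 x 60 x 12 mm, with a 36 mm bore in its middle; origin at the centre of its underside. Not wanted.
- disc: loose bystander: flat aluminium ring, 90 mm outside, 40 mm bore, 12 mm thick; origin at the centre of its underside. Not wanted.
- piston_a: loose aluminium piston, 80 mm diameter, 65 mm high, standing on the bench; origin at the centre of its underside. A bystander.
- piston_b: loose aluminium piston, 80 mm diameter, 65 mm high, standing on the bench; origin at the centre of its underside. A bystander.

How it is judged (in metres and radians):
On the way:
1. the plate is set on the pile, lined up, while the fingers still hold it (angle between the z axis of plate and the z axis of deck, either way round below 0.1 rad and angle between the x axis of plate and the x axis of deck, either way round below 0.14 rad and x of plate in the frame of deck between -0.015 and 0.015 m and y of plate in the frame of deck between -0.013 and 0.013 m and x of plate_bore in the frame of deck above 0.01 m and z of plate in the frame of deck above 0.01 m and contact force between plate and deck above 0.8 N and contact force between the fingers and plate above 3 N), for 0.2 s.
At the end, for the whole second after the job is handed in: The plate lies at rest, released, on the pile: flat to it within about 6 degrees, turned at most 8 degrees from the deck's x axis, its centre within 15 mm along and 13 mm across the pile's centre, its bore at the upper end (angle between the z axis of plate and the z axis of deck, either way round below 0.1 rad and angle between the x axis of plate and the x axis of deck, either way round below 0.14 rad and x of plate in the frame of deck between -0.015 and 0.015 m and y of plate in the frame of deck between -0.013 and 0.013 m and x of plate_bore in the frame of deck above 0.01 m and z of plate in the frame of deck above 0.01 m and contact force between plate and deck above 0.4 N and linear speed of plate below 0.02 m/s and angular speed of plate below 0.2 rad/s and contact force between the fingers and plate below 0.1 N); the robot touches nothing.
It fails at once if the plate is pressed or knocked against the pile with more than 45 N (contact force between plate and deck above 45 N).
It fails at once if another part on the bench is moved by more than 30 mm (distance of any of short_plate, disc, piston_a, piston_b from where it was at the start of the episode above 0.03 m).
It also fails if it takes over 40 s, if anything falls off the work surface, if the arm or the gripper's body presses on something with over 40 N, if the wrist force passes 120 N, or if a joint passes its speed limit or range.

## Robot

A 6-joint arm with a two-finger parallel gripper is mounted at the origin on the work surface. World frame = base frame: x ahead of the robot, y to its left, z up, the work surface at z = 0. Lengths are in mm, angles in degrees, forces in N, time in s.
With the tool pointing down it reaches from about 350 to 875 mm from the base axis. Payload 15.5 kg.
Tool frame: the origin (TCP) lies at the very end of the fingers, on their centre line; the grasp point (between the pads) lies 19 mm behind it; z points along the fingers, y is the line along which they close (so a half turn about z gives the same grasp; the last joint's range is limited). The gripper opens to 85 mm and grips with 20 to 120 N. Pads are 22 mm wide; open, the fingers measure 114 mm over their backs; the gripper's body (76 mm by 85 mm) begins 54 mm behind the grasp point. The pads swing forward as they close: fully open they stand 13 mm farther back than shut.
Start: joints at [-72.852, 28.281, 77.091, -0, 74.628, -5.472], TCP at [240.391, -576.922, 231.277] pointing down, gripper open.
Joint ranges: [-166.48, 166.48], [-47.26, 123.95], [12.59, 153.08], [-70.14, 250.14], [6.76, 159.57], [-176.63, 176.63]. Speed limits (degrees/s): [108.29, 108.29, 147.25, 172.46, 172.46, 172.46].

## Interface

Orientations are given as a 3x3 rotation matrix whose columns are the frame's x, y, z axes.
In Python, from workcell import arm gives the robot as it stands.
- The arm moves only by the shell command python3 jog.py 'ROWS'. ROWS is a JSON list of rows, 1 to 5 of them, each an object with the fields xyz (a list: dx, dy, dz in shares of the most that a row can go, 1 being 62.5 mm), twist (a turn about the tool's z in fractions of the full range, 1 being 180 degrees), aperture (the finger opening in mm); a field left out counts as zero (the opening has to be given); each row shifts and turns the commanded pose from where the row before left it, along the tool's axes as they then stand; what a row does not reach is not made up. A row lasts 1/8 s, in which the tool goes at most 62.5 mm and 10.7 degrees, less where a joint would pass 70% of its speed; a pose out of reach is approached as far as the arm can. The fingers move at their own pace and stop on an object; the grip force is fixed at half the most. Time passes only in rows, so rows that do not move let the fingers close. It prints the time, the measured TCP pose, the force, the opening and the grip force at its end. Shift and turn numbers lie between -1 and 1, and a call with a number outside is refused. Input that does not fit is refused with a message, and nothing moves.
- arm.get_obs(): the state, without advancing time (a new reading comes with each control period).
- arm.snapshot(name): name is "side" or "top" or "wrist"; returns a dict with "pixels" (384x512x3 uint8, red, green, blue), "fov_y" (degrees; the focal length in pixels is half the picture's height over the tangent of half this angle, whatever the lens; pixels are square), "cx", "cy" (the principal point, pixels), "origin" and "rotation" of the camera in the world; the wrist camera has in their place "hand_eye" (4x4, takes a point from camera to tool coordinates, whose origin is the TCP and whose axes are the flange's). Camera axes: x right, y up, looking along -z (the intrinsics and any distortion apply to the point x, -y, -z); pixel columns grow to the right and rows downward; lengths in mm; the calibration is good to about 2 mm. A picture is of the moment at which its call begins: read the wrist's pose just before it. There is no depth.
- arm.job_done(): hands the job in; it is judged then, once.
The state is a dict: "t": time; "joint_pos": joint angles; "dq": joint speeds; "joint_efforts": joint torques, N m; "eef_pos": TCP position; "tool_rot": TCP orientation; "force": force on the tool from outside, world axes, zero at the start; "wrist_torque": the same for the moment, N m; "width": finger opening in mm; "finger_force": force on a finger pad.
Only numpy, scipy, OpenCV 4.12 (cv2) and the standard library are available. Lean on these libraries where they do the work, as an engineer would, in place of code of your own. Each camera call takes 0.05 s, during which the arm holds its last target. There are 200 camera calls.

## Working session

There is one attempt and no reset: what is moved stays moved. The work goes in short steps, Python scripts to look and compute and a shell command to move; the robot and the scene stay as the last step left them, time stands still between calls to the robot, and variables do not carry over. Pictures are saved under pics/ and viewed, at most 10 in all, crops included, and the job is handed in when it is done.

```bash
ls; mkdir -p pics; python3 - <<'E'
from workcell import arm
import cv2
o=arm.get_obs(); print(o['t'],o['eef_pos'],o['tool_rot'],o['width'])
for n in("top","side"):
    s=arm.snapshot(n); print(n,{k:v for k,v in s.items() if k!='pixels'}); cv2.imwrite(f'pics/{n}0.png',s['pixels'][:,:,::-1])
E
```

```text
jog.py
pics
workcell.py
0.0 [ 240.28263777 -576.56812759  230.69257652] [[ 9.23081456e-01  3.84604343e-01 -3.54393514e-04]
 [ 3.84604483e-01 -9.23080691e-01  1.19540321e-03]
 [ 1.32623456e-04 -1.23975587e-03 -9.99999223e-01]] 85.37521008599347
top {'fov_y': 46.047915808642806, 'cx': 254.656080319235, 'cy': 190.5550210630045, 'origin': array([3.62771955e+02, 8.75146408e-01, 1.02929640e+03]), 'rotation': array([[-0.02722042,  0.98904169, -0.14510544],
       [-0.99911927, -0.02228124,  0.03555602],
       [ 0.03193325,  0.14594549,  0.98877711]])}
side {'fov_y': 56.011723970572454, 'cx': 257.3307905829801, 'cy': 197.1778796353488, 'origin': array([ 450.24082486, -608.89360321,  499.5576693 ]), 'rotation': array([[ 0.99694835,  0.02686839, -0.07329445],
       [-0.07632221,  0.5327069 , -0.84285128],
       [ 0.0163984 ,  0.84587319,  0.53313192]])}
```

View pics/top0.png

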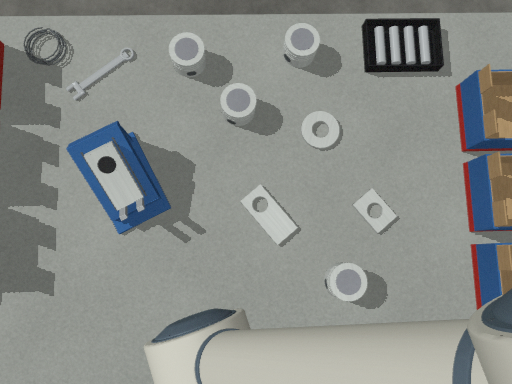

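View pics/side0.png

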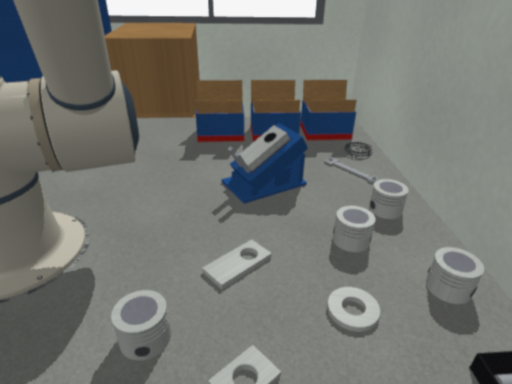

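Top view: loose plate at about (270,214) with its bore at (260,204). The rack is at (118,177), its plug at (107,164) and its posts near (124,213) and (140,205). The side view shows the plate at (237,264), its bore at (248,254), and the rack plug at about (270,138).

```bash
cat > h.py <<'E'
import numpy as np, cv2
from workcell import arm
def cal(s):
    o=arm.get_obs() if 'hand_eye' in s else None
    f=s['pixels'].shape[0]/2/np.tan(np.radians(s['fov_y']/2))
    if o is not None:
        H=np.array(s['hand_eye']);R=np.array(o['tool_rot']);return f,s['cx'],s['cy'],R@H[:3,3]+o['eef_pos'],R@H[:3,:3]
    return f,s['cx'],s['cy'],s['origin'],s['rotation']
def ray(c,p):
    f,cx,cy,o,R=c; d=R@np.array([(p[0]-cx)/f,-(p[1]-cy)/f,-1]); return o,d/np.linalg.norm(d)
def onz(c,p,z):
    o,d=ray(c,p); return o+d*(z-o[2])/d[2]
def onplane(c,p,q,n):
    o,d=ray(c,p); return o+d*((q-o)@n)/(d@n)
def tri(c1,p1,c2,p2):
    o1,d1=ray(c1,p1);o2,d2=ray(c2,p2)
    t=np.linalg.lstsq(np.c_[d1,-d2],o2-o1,rcond=None)[0]
    a,b=o1+t[0]*d1,o2+t[1]*d2; return (a+b)/2,np.linalg.norm(a-b)
E
python3 - <<'E'
from h import *
np.set_printoptions(precision=1,suppress=True)
S={n:arm.snapshot(n) for n in("top","side")}; C={n:cal(S[n]) for n in S}
seeds={'top':dict(plate=(275,222),pile=(118,180)),'side':dict(plate=(230,266),pile=(260,150))}
plug={}
for n in S:
    im=S[n]['pixels'].astype(int); g=im.sum(2)/3
    w=((g>185)&(im.max(2)-im.min(2)<25)).astype(np.uint8)
    for k,sd in seeds[n].items():
        lab=cv2.connectedComponents(w)[1]; m=(lab==lab[sd[1],sd[0]]).astype(np.uint8)
        c=max(cv2.findContours(m,0,1)[0],key=cv2.contourArea); r=cv2.minAreaRect(c)
        print(n,k,w[sd[1],sd[0]],cv2.contourArea(c),cv2.boxPoints(r).round(1).tolist(), cv2.approxPolyDP(c,4,True)[:,0].tolist())
    px,py=dict(top=(107,164),side=(270,138))[n]
    d=(g<70).astype(np.uint8); lab=cv2.connectedComponents(d)[1]
    M=cv2.moments((lab==lab[py,px]).astype(np.uint8),True); plug[n]=(M['m10']/M['m00'],M['m01']/M['m00']); print('plug',n,plug[n],M['m00'])
    b=((im[:,:,2]>im[:,:,0]+40)).astype(np.uint8); lab=cv2.connectedComponents(b)[1]
    for c in cv2.findContours(b,0,1)[0]:
        x,y,ww,h=cv2.boundingRect(c)
        if x<px<x+ww and y<py<y+h and cv2.contourArea(c)>500: print('blue',cv2.approxPolyDP(c,4,True)[:,0].tolist())
P,e=tri(C['top'],plug['top'],C['side'],plug['side']); print('plug',P,e,'h',(P[2]-115)/.866)
cv2.imwrite('pics/crop0.png',np.hstack([cv2.resize(S['top']['pixels'][110:250,50:200,::-1],(400,373),interpolation=2),cv2.resize(S['side']['pixels'][115:225,205:323,::-1],(400,373),interpolation=2)]))
E
```

```text
top plate 1 1395.5 [[240.10000610351562, 200.8000030517578], [259.6000061035156, 184.0], [296.6000061035156, 227.1999969482422], [277.1000061035156, 243.89999389648438]] [[259, 185], [241, 201], [278, 243], [296, 227]]
top pile 0 189025.5 [[-0.0, 0.0], [511.0, 0.0], [511.0, 383.0], [0.0, 383.0]] [[0, 0], [0, 383], [155, 383], [145, 348], [200, 331], [204, 340], [194, 363], [197, 383], [202, 383], [199, 367], [204, 355], [267, 363], [269, 359], [278, 365], [278, 360], [289, 365], [300, 360], [299, 366], [304, 362], [309, 367], [318, 362], [329, 369], [335, 364], [338, 370], [341, 365], [344, 370], [344, 365], [348, 370], [363, 365], [373, 373], [373, 366], [377, 373], [380, 368], [403, 373], [402, 367], [418, 375], [424, 371], [437, 376], [439, 371], [440, 378], [449, 373], [452, 383], [471, 383], [475, 377], [477, 383], [478, 375], [488, 383], [511, 383], [511, 0]]
plug top (106.51091703056768, 164.4235807860262) 229.0
blue [[116, 121], [66, 148], [120, 233], [170, 207], [133, 133], [127, 134]]
side plate 0 192378.5 [[-0.0, 0.0], [511.0, 0.0], [511.0, 383.0], [0.0, 383.0]] [[0, 0], [0, 383], [511, 383], [511, 0], [316, 0], [314, 17], [214, 16], [212, 0], [207, 16], [109, 15], [105, 0]]
side pile 0 192378.5 [[-0.0, 0.0], [511.0, 0.0], [511.0, 383.0], [0.0, 383.0]] [[0, 0], [0, 383], [511, 383], [511, 0], [316, 0], [314, 17], [214, 16], [212, 0], [207, 16], [109, 15], [105, 0]]
plug side (269.74626865671644, 136.91044776119404) 67.0
blue [[354, 113], [310, 113], [303, 103], [297, 114], [254, 114], [251, 106], [254, 133], [275, 124], [291, 139], [251, 173], [234, 160], [232, 175], [222, 181], [243, 202], [304, 184], [306, 147], [298, 121], [308, 132], [351, 132]]
plug [554.9 264.3 131.6] 1.4058216085389046 h 19.205566404540445
```

View pics/crop0.png

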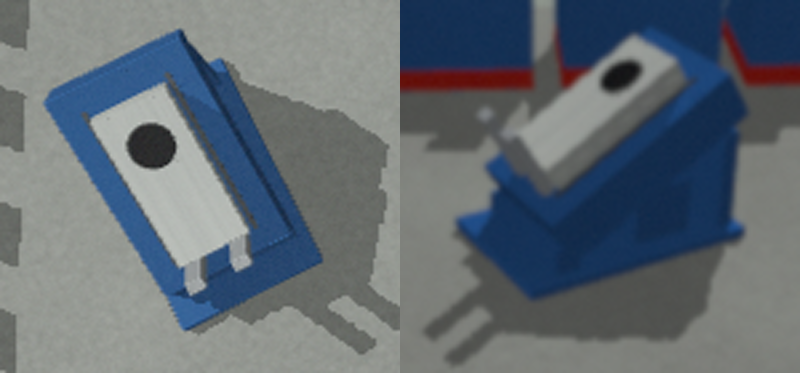

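The crop shows the pile's top face with corners near (83,155), (112,141), (143,196) and (118,210) in top-view pixels. The posts stand at its low end.

```bash
python3 - <<'E'
from h import *
np.set_printoptions(precision=1,suppress=True)
s=arm.snapshot('top'); c=cal(s); S=arm.snapshot('side'); cs=cal(S)
im=s['pixels'].astype(int); 
# loose plate
g=im.sum(2)/3; w=((g>185)&(im.max(2)-im.min(2)<25)).astype(np.uint8); lab=cv2.connectedComponents(w)[1]
m=(lab==lab[222,275]).astype(np.uint8); ct=max(cv2.findContours(m,0,1)[0],key=cv2.contourArea)
q=np.array([onz(c,p,12)[:2] for p in ct[:,0]],np.float32); r=cv2.minAreaRect(q); print('plate rect',r, 'poly centre',cv2.boxPoints(r).mean(0))
hole=((cv2.drawContours(np.zeros_like(m),[ct],-1,1,-1)-m)>0).astype(np.uint8); n,l,st,ce=cv2.connectedComponentsWithStats(hole); i=1+st[1:,4].argmax(); B=onz(c,ce[i],12); print('bore(approx)',B,st[i])
# pile
P=np.array([554.9,264.3,131.6]); K=[(83,155),(112,141),(143,196.3),(117.5,209.7)]
yaw=np.radians(30)
for _ in range(15):
    u=np.array([np.cos(yaw),np.sin(yaw),0]); n=-u*.5+np.array([0,0,.866]); x=u*.866+np.array([0,0,.5])
    k=[onplane(c,p,P,n) for p in K]; d=(k[0]+k[1]-k[2]-k[3]); yaw=np.arctan2(d[1],d[0])
print('yaw',np.degrees(yaw),'len',np.linalg.norm(k[0]-k[3]),np.linalg.norm(k[1]-k[2]),'wid',np.linalg.norm(k[0]-k[1]),np.linalg.norm(k[2]-k[3]),'centre',sum(k)/4,'from plug',P-30*x)
T=[(66,148),(116,121),(170,207),(120,233)]
for h in(0,-10):
    O=P-30*x-19.2*n+h*n; k=[onplane(c,p,O,n) for p in T]; d=k[0]+k[1]-k[2]-k[3]; print('tray',np.degrees(np.arctan2(d[1],d[0])),np.linalg.norm(k[0]-k[3]),np.linalg.norm(k[0]-k[1]),sum(k)/4,O)
print(arm.get_obs()['t'])
E
```

```text
plate rect ((458.0208740234375, -65.18598175048828), (128.17689514160156, 58.349822998046875), 38.891441345214844) poly centre [458.  -65.2]
bore(approx) [481.  -45.7  12. ] [252 196  16  17 225]
yaw 25.824350131757182 len 132.32520468857106 131.01108282073457 wid 62.26096555161667 59.09917425025113 centre [532.4 252.3 116.9] from plug [531.5 253.  116.6]
tray 27.693942690490882 211.60418214416214 111.24247006771992 [530.6 248.6  92.9] [540.2 257.2 100. ]
tray 27.693942690490868 213.85411326207574 112.4252817328902 [532.4 251.2  82.9] [544.7 259.3  91.3]
0.3
```

The rows are not in the units I measure in: shifts go in shares of 62.5 mm and turns go in shares of 180 degrees. I convert before sending: -40 mm is -0.64.

```bash
python3 jog.py '[{"xyz": [0.64, -0.64, 0], "aperture": 85}, {"xyz": [0.64, -0.64, 0], "aperture": 85}, {"xyz": [0.64, -0.64, 0], "aperture": 85}, {"xyz": [0.64, -0.64, 0], "aperture": 85}, {"xyz": [0.64, -0.64, 0], "aperture": 85}]'; python3 jog.py '[{"xyz": [0.64, -0.64, 0], "aperture": 85}, {"xyz": [0.64, -0.64, 0], "aperture": 85}, {"xyz": [0.64, -0.64, 0], "aperture": 85}, {"xyz": [0.64, -0.64, 0], "aperture": 85}, {"xyz": [0.544, -0.432, 0], "aperture": 85}]';python3 jog.py '[{"twist": -0.0444, "aperture": 85}, {"twist": -0.0461, "aperture": 85}, {"aperture": 85}]'
```

```text
t: 0.92
eef_pos: [348.5, -313.8, 231.4]
tool_rot: [[0.923, 0.384, 0.0], [0.384, -0.923, -0.0], [0.0, 0.0, -1.0]]
force: [1.4, 0.4, -0.5]
width: 85.2
finger_force: 0.0
t: 1.55
eef_pos: [455.6, -66.0, 231.5]
tool_rot: [[0.923, 0.385, 0.0], [0.385, -0.923, 0.0], [0.0, 0.0, -1.0]]
force: [0.6, -0.6, 0.2]
width: 84.9
finger_force: 0.0
t: 1.92
eef_pos: [455.2, -68.0, 231.3]
tool_rot: [[0.778, 0.628, 0.0], [0.628, -0.778, -0.0], [0.0, 0.0, -1.0]]
force: [-0.3, 0.2, -0.1]
width: 84.9
finger_force: 0.0
```

```bash
python3 - <<'E'
from h import *
s=arm.snapshot('wrist'); cv2.imwrite('pics/w1.png',s['pixels'][:,:,::-1]); c=cal(s); print(c)
im=s['pixels'].astype(int); g=im.sum(2)/3
w=((g>185)&(im.max(2)-im.min(2)<25)).astype(np.uint8)
for ct in cv2.findContours(w,0,1)[0]:
    if cv2.contourArea(ct)>3000:
        q=np.array([onz(c,p,12)[:2] for p in ct[:,0]],np.float32); print(cv2.boundingRect(ct),cv2.minAreaRect(q))
E
```

```text
(np.float64(279.0141667713216), 254.25143590663671, 188.3919759980185, array([513.60228712, -19.06436974, 373.72940436]), array([[ 6.26323359e-01,  7.44723683e-01,  2.30446709e-01],
       [-7.79563358e-01,  5.98278194e-01,  1.85321811e-01],
       [ 1.42300579e-04, -2.95719189e-01,  9.55274903e-01]]))
```

View pics/w1.png

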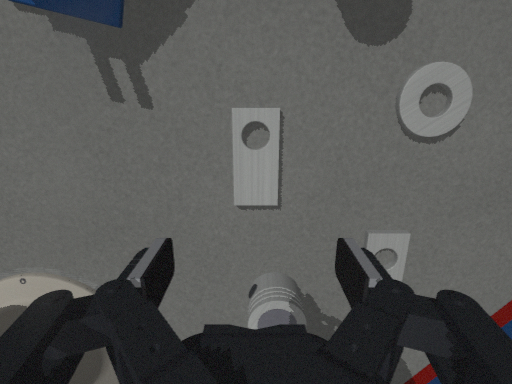

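The wrist view shows the plate squarely between the fingers, with corners near (232,108), (280,108), (278,206) and (234,206). The picture is dark, so I'll lower the threshold.

```bash
python3 - <<'E'
from h import *
s=arm.snapshot('wrist'); c=cal(s)
g=s['pixels'].mean(2); w=(g>118).astype(np.uint8); 
lab=cv2.connectedComponents(w)[1]; m=(lab==lab[185,256]).astype(np.uint8)
ct=max(cv2.findContours(m,0,1)[0],key=cv2.contourArea)
q=np.array([onz(c,p,12)[:2] for p in ct[:,0]],np.float32); print(cv2.boundingRect(ct),cv2.minAreaRect(q))
E
```

```text
(231, 107, 49, 98) ((459.59820556640625, -64.12968444824219), (128.70883178710938, 60.02180480957031), 38.92987823486328)
```

Scaled: 57 mm is 0.912, 38 mm is 0.608.

```bash
python3 jog.py '[{"xyz": [0.008, 0, 0.912], "aperture": 85}, {"xyz": [0, 0, 0.912], "aperture": 85}, {"xyz": [0, 0, 0.912], "aperture": 85}, {"xyz": [0, 0, 0.608], "aperture": 85}, {"xyz": [0, 0, 0.24], "aperture": 85}]'; python3 jog.py '[{"xyz": [0, 0, 0.08], "aperture": 85}, {"aperture": 85}, {"aperture": 50}, {"aperture": 50}, {"aperture": 50}]';python3 jog.py '[{"aperture": 50}, {"aperture": 50}]'
```

```text
t: 2.65
eef_pos: [454.7, -67.8, 5.3]
tool_rot: [[0.78, 0.625, -0.003], [0.625, -0.78, 0.001], [-0.002, -0.002, -1.0]]
force: [0.0, -0.3, 0.4]
width: 85.1
finger_force: 0.0
t: 3.28
eef_pos: [456.2, -67.9, 3.5]
tool_rot: [[0.778, 0.628, 0.002], [0.628, -0.778, -0.0], [0.001, 0.002, -1.0]]
force: [-2.6, 0.7, 21.7]
width: 57.9
finger_force: 59.2
t: 3.52
eef_pos: [456.2, -68.0, 3.5]
tool_rot: [[0.778, 0.628, 0.002], [0.628, -0.778, -0.001], [0.001, 0.002, -1.0]]
force: [-2.0, 1.0, 21.4]
width: 57.7
finger_force: 59.2
```

Scaled: -60 mm is -0.96, -50 mm is -0.8, 6.2 degrees / 180 = 0.0344.

```bash
python3 jog.py '[{"xyz": [0, 0, -0.32], "aperture": 50}, {"xyz": [0, 0, -0.8], "aperture": 50}, {"xyz": [0, 0, -0.96], "aperture": 50}, {"xyz": [0, 0, -0.96], "aperture": 50}, {"xyz": [0, 0, -0.8], "twist": 0.0344, "aperture": 50}]'; python3 jog.py '[{"twist": 0.0344, "aperture": 50}, {"xyz": [0.288, -0.808, 0], "aperture": 50}, {"xyz": [0.288, -0.808, 0], "aperture": 50}, {"xyz": [0.288, -0.808, 0], "aperture": 50}, {"xyz": [0.288, -0.808, 0], "aperture": 50}]';python3 jog.py '[{"xyz": [0.288, -0.808, 0], "aperture": 50}, {"aperture": 50}, {"aperture": 50}]'; python3 - <<'E'
from h import *
s=arm.snapshot('wrist'); cv2.imwrite('pics/w2.png',s['pixels'][:,:,::-1])
E
```

```text
t: 4.15
eef_pos: [455.4, -67.7, 245.3]
tool_rot: [[0.842, 0.539, 0.002], [0.539, -0.842, -0.001], [0.001, 0.002, -1.0]]
force: [1.7, -1.3, -2.4]
width: 57.3
finger_force: 65.5
t: 4.78
eef_pos: [429.2, 146.7, 242.8]
tool_rot: [[0.895, 0.446, 0.001], [0.446, -0.895, 0.0], [0.001, 0.0, -1.0]]
force: [0.5, 1.0, -2.3]
width: 57.1
finger_force: 65.5
t: 5.15
eef_pos: [423.1, 198.1, 242.5]
tool_rot: [[0.894, 0.447, 0.0], [0.447, -0.894, -0.0], [-0.0, 0.0, -1.0]]
force: [-1.1, 0.3, -2.2]
width: 57.4
finger_force: 65.6
```

View pics/w2.png

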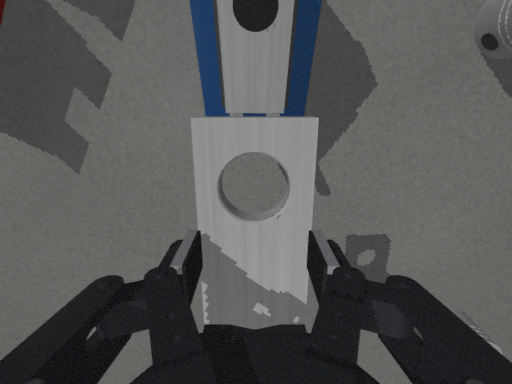

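The plate is held square: bore at (254,186), far edge from 192 to 319 at row 118. The pile is in line ahead, with its plug at (256,8).

```bash
python3 - <<'E'
from h import *
np.set_printoptions(precision=1,suppress=True)
s=arm.snapshot('wrist'); c=cal(s); o=arm.get_obs(); R=np.array(o['tool_rot']); t=o['eef_pos']
im=s['pixels'].astype(int); g=im.mean(2)
blue=(im[:,:,2]>im[:,:,0]+25)
L=[];Rr=[]
for r in range(35,105,5):
    row=(g[r]>100)&~blue[r]
    x0=x1=256
    while row[x0]: x0-=1
    while row[x1]: x1+=1
    L.append((x0+.5,r)); Rr.append((x1-.5,r))
print(L[0],Rr[0],L[-1],Rr[-1])
yaw=np.radians(26.5); P=np.array([554.9,264.3,131.6])
for _ in range(10):
    u=np.array([np.cos(yaw),np.sin(yaw),0]); n=-u*.5+np.array([0,0,.866]); x=u*.866+np.array([0,0,.5])
    a=np.array([onplane(c,p,P,n) for p in L]); b=np.array([onplane(c,p,P,n) for p in Rr])
    m=(a+b)/2; d=np.linalg.svd(m-m.mean(0))[2][0]; d*=np.sign(d[0])
    ya=[np.degrees(np.arctan2(*(e[0]-e[-1])[1::-1])) for e in(a,b)]
    yaw=np.arctan2(d[1],d[0])
print('yaw',np.degrees(yaw),ya,'wid',np.linalg.norm(a-b,axis=1)[[0,-1]])
lat=np.array([-np.sin(yaw),np.cos(yaw),0]); C0=P-30*x; print('centre',C0,'lateral offset of pile midline rel to plug est',(m-P)@lat)
print('plug wrist',onplane(c,(256,8),P,n),'lat rel',(onplane(c,(256,8),P,n)-P)@lat)
e=[onplane(c,p,C0,n) for p in((224,112),(284,112))]; print('low end x rel centre',[(k-C0)@x for k in e])
z=t[2]+8.5
for nm,p in dict(farL=(192,118),farR=(319,118),bore=(254,186)).items(): print(nm,R.T@(onz(c,p,z)-t))
print(o['t'])
E
```

```text
(218.5, 35) (289.5, 35) (223.5, 100) (283.5, 100)
yaw 26.12610609179454 [np.float64(25.7948858144335), np.float64(26.025150373993352)] wid [60.  60.2]
centre [531.6 252.9 116.6] lateral offset of pile midline rel to plug est [0.6 0.6 0.6 0.6 0.5 0.5 0.9 0.5 0.4 0.4 0.4 0.9 0.3 0.8]
plug wrist [554.9 263.3 131.3] lat rel -0.8749926071757894
low end x rel centre [np.float64(-64.42350646269415), np.float64(-63.95202166505815)]
farL [ 68.7 -30.9  -8.5]
farR [68.8 28.3 -8.5]
bore [35.7 -2.  -8.5]
5.25
```

Scaled: 40 mm is 0.64, 36.5 mm is 0.584, 0.4 degrees / 180 = 0.0022.

```bash
python3 jog.py '[{"xyz": [0.64, 0, 0], "twist": 0.0022, "aperture": 50}, {"xyz": [0.64, 0, 0], "aperture": 50}, {"xyz": [0.584, -0.008, 0.16], "aperture": 50}, {"xyz": [0, 0, 0.64], "aperture": 50}, {"xyz": [0, 0, 0.352], "aperture": 50}]'; python3 jog.py '[{"aperture": 50}, {"aperture": 50}, {"aperture": 50}]'
```

```text
t: 5.88
eef_pos: [527.6, 248.7, 168.4]
tool_rot: [[0.899, 0.438, -0.002], [0.438, -0.899, -0.001], [-0.002, -0.0, -1.0]]
force: [-0.1, -0.8, -1.6]
width: 57.0
finger_force: 65.6
t: 6.25
eef_pos: [528.3, 250.2, 171.6]
tool_rot: [[0.898, 0.44, 0.002], [0.44, -0.898, 0.001], [0.002, 0.0, -1.0]]
force: [-0.3, -0.4, -2.4]
width: 57.0
finger_force: 65.6
```

Scaled: 6 mm is 0.096, 3 mm is 0.048.

```bash
python3 jog.py '[{"xyz": [-0.008, -0.016, 0.096], "aperture": 50}, {"xyz": [0, 0, 0.096], "aperture": 50}, {"xyz": [0, 0, 0.048], "aperture": 50}, {"aperture": 50}]'; for i in 1; do python3 jog.py '[{"xyz": [0, 0, 0.032], "aperture": 50}, {"xyz": [0, 0, 0.032], "aperture": 50}, {"aperture": 50}]';done; python3 jog.py '[{"xyz": [0, 0, 0.024], "aperture": 50}, {"xyz": [0, 0, 0.024], "aperture": 50}, {"aperture": 50}]'
```

```text
t: 6.75
eef_pos: [526.6, 251.0, 155.0]
tool_rot: [[0.898, 0.44, -0.001], [0.44, -0.898, -0.0], [-0.001, -0.0, -1.0]]
force: [-0.0, -0.6, -1.9]
width: 57.0
finger_force: 65.6
t: 7.12
eef_pos: [526.9, 251.0, 151.4]
tool_rot: [[0.898, 0.44, 0.0], [0.44, -0.898, 0.0], [0.0, -0.0, -1.0]]
force: [-0.6, -0.3, 1.8]
width: 57.0
finger_force: 65.9
t: 7.5
eef_pos: [527.0, 251.1, 148.4]
tool_rot: [[0.898, 0.44, 0.001], [0.44, -0.898, 0.0], [0.001, 0.0, -1.0]]
force: [-0.3, 0.0, 3.7]
width: 57.2
finger_force: 65.8
```

Scaled: 2 mm is 0.032.

```bash
python3 jog.py '[{"xyz": [0, 0, 0.032], "aperture": 50}, {"xyz": [0, 0, 0.032], "aperture": 50}, {"aperture": 50}]'; python3 jog.py '[{"xyz": [0, 0, 0.032], "aperture": 50}, {"xyz": [0, 0, 0.032], "aperture": 50}, {"aperture": 50}]'; python3 - <<'E'
from h import *
w=arm.snapshot('wrist')['pixels'][:,:,::-1]; t=arm.snapshot('side')['pixels'][100:230,190:340,::-1]
cv2.imwrite('pics/s3.png',np.hstack([cv2.resize(w,(400,300)),cv2.resize(t,(346,300),interpolation=2)]))
E
```

```text
t: 7.88
eef_pos: [526.8, 251.0, 144.3]
tool_rot: [[0.898, 0.44, 0.0], [0.44, -0.898, 0.0], [0.0, -0.0, -1.0]]
force: [-1.4, 0.1, 5.8]
width: 57.4
finger_force: 65.3
t: 8.25
eef_pos: [526.5, 250.7, 140.2]
tool_rot: [[0.898, 0.44, -0.001], [0.44, -0.898, -0.0], [-0.001, 0.0, -1.0]]
force: [-3.0, -2.6, 5.7]
width: 56.9
finger_force: 64.3
```

View pics/s3.png

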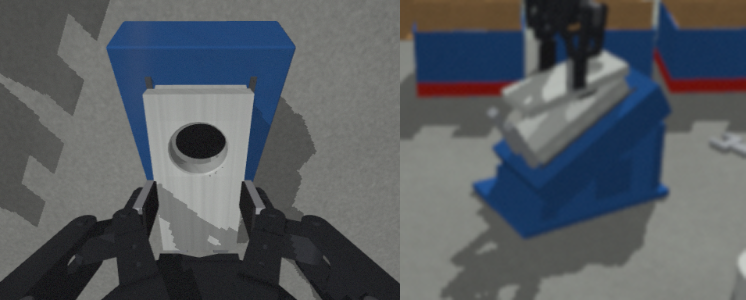

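The plate is pivoting in the pads and tilting towards the pile, and the bore and plug are in line. I'll keep lowering.

Scaled: 2 mm is 0.032.

```bash
python3 jog.py '[{"xyz": [0, 0, 0.032], "aperture": 50}, {"xyz": [0, 0, 0.032], "aperture": 50}, {"xyz": [0, 0, 0.032], "aperture": 50}, {"aperture": 50}]'; python3 jog.py '[{"xyz": [0, 0, 0.032], "aperture": 50}, {"xyz": [0, 0, 0.032], "aperture": 50}, {"aperture": 50}]';  python3 jog.py '[{"xyz": [0, 0, 0.032], "aperture": 50}, {"xyz": [0, 0, 0.032], "aperture": 50}, {"aperture": 50}]'
```

```text
t: 8.85
eef_pos: [526.4, 250.9, 134.0]
tool_rot: [[0.898, 0.44, -0.001], [0.44, -0.898, -0.0], [-0.001, -0.0, -1.0]]
force: [-4.9, -0.8, 2.9]
width: 57.2
finger_force: 63.0
t: 9.22
eef_pos: [526.7, 251.0, 130.1]
tool_rot: [[0.898, 0.44, -0.0], [0.44, -0.898, -0.0], [-0.0, -0.0, -1.0]]
force: [-3.8, 0.2, 2.8]
width: 57.1
finger_force: 63.1
t: 9.6
eef_pos: [526.8, 251.0, 126.1]
tool_rot: [[0.898, 0.44, -0.0], [0.44, -0.898, -0.0], [-0.0, 0.0, -1.0]]
force: [-1.9, 0.8, 2.2]
width: 56.9
finger_force: 63.1
```

Scaled: 1.5 mm is 0.024.

```bash
python3 jog.py '[{"xyz": [0, 0, 0.024], "aperture": 50}, {"aperture": 50}]'; python3 jog.py '[{"xyz": [0, 0, 0.024], "aperture": 50}, {"aperture": 50}]'
```

```text
t: 9.85
eef_pos: [527.0, 251.0, 124.8]
tool_rot: [[0.898, 0.44, 0.0], [0.44, -0.898, 0.0], [0.0, 0.0, -1.0]]
force: [-0.4, 0.3, 2.4]
width: 57.1
finger_force: 62.9
t: 10.1
eef_pos: [526.9, 250.9, 123.2]
tool_rot: [[0.898, 0.44, 0.0], [0.44, -0.898, -0.0], [0.0, 0.0, -1.0]]
force: [0.3, -0.0, 3.3]
width: 56.8
finger_force: 62.8
```

Scaled: 1.5 mm is 0.024.

```bash
python3 jog.py '[{"xyz": [0, 0, 0.024], "aperture": 50}, {"aperture": 50}]' | grep -E 'eef|force'; python3 jog.py '[{"xyz": [0, 0, 0.024], "aperture": 50}, {"aperture": 50}]'| grep -E 'eef|force'
```

```text
eef_pos: [526.8, 250.9, 121.7]
force: [-1.0, -1.7, 3.9]
finger_force: 62.7
eef_pos: [527.0, 251.0, 120.5]
force: [-0.5, -0.3, 8.0]
finger_force: 63.3
```

Scaled: 1.5 mm is 0.024.

```bash
python3 jog.py '[{"xyz": [0, 0, 0.024], "aperture": 50}, {"aperture": 50}]' | grep -E 'eef|force'; python3 - <<'E'
from h import *
w=arm.snapshot('wrist')['pixels'][:,:,::-1]; t=arm.snapshot('side')['pixels'][100:230,190:340,::-1]
cv2.imwrite('pics/s4.png',np.hstack([cv2.resize(w,(400,300)),cv2.resize(t,(346,300),interpolation=2)]))
E
```

```text
eef_pos: [527.3, 251.1, 119.3]
force: [-0.7, -0.7, 12.3]
finger_force: 64.0
```

View pics/s4.png

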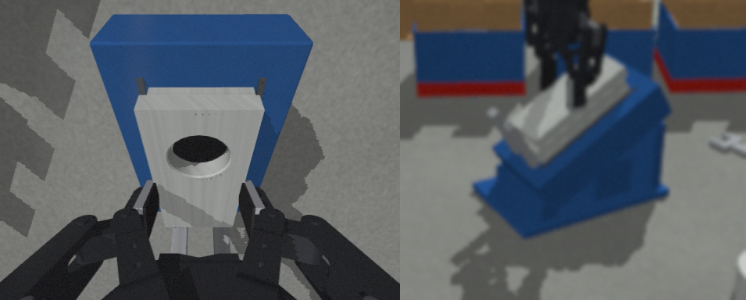

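The plate now looks flat on the pile, and the force is rising at the pad's spring rate. I'll press a little more, hold, and measure.

Scaled: 2 mm is 0.032.

```bash
python3 jog.py '[{"xyz": [0, 0, 0.032], "aperture": 50}, {"aperture": 50}, {"aperture": 50}, {"aperture": 50}]'; python3 - <<'E'
from h import *
np.set_printoptions(precision=1,suppress=True)
s=arm.snapshot('wrist'); c=cal(s); im=s['pixels'].astype(int); g=im.mean(2)
y=np.radians(26.1);u=np.array([np.cos(y),np.sin(y),0]); n=-u*.5+np.array([0,0,.866]); x=u*.866+np.array([0,0,.5]); v=np.cross(n,x)
C0=np.array([531.6,252.9,116.6])-4*n
blue=im[:,:,2]>im[:,:,0]+25
w=((g>105)&~blue).astype(np.uint8)
cnt=[q for q in cv2.findContours(w,0,1)[0] if cv2.pointPolygonTest(q,(256,160),False)>=0]; q=max(cnt,key=cv2.contourArea)
print(cv2.boundingRect(q))
for Q,nm in((C0+12*n,'top'),):
    a=np.array([[(k-Q)@x,(k-Q)@v] for k in(onplane(c,p,Q,n) for p in q[:,0])])
    print('far edge x',np.percentile(a[:,0],[80,95,100]),'max',a[:,0].max())
    for lo in(0,15,30,45):
        b=a[(a[:,0]>lo)&(a[:,0]<lo+15)]; print(lo,b[:,1].min(),b[:,1].max())
cv2.imwrite('pics/w5.png',cv2.resize(s['pixels'][100:300,130:390,::-1],(780,600),interpolation=2))
E
```

```text
t: 11.45
eef_pos: [527.6, 251.2, 117.8]
tool_rot: [[0.898, 0.44, 0.002], [0.44, -0.898, 0.001], [0.002, 0.0, -1.0]]
force: [-1.6, -1.0, 16.9]
width: 57.0
finger_force: 64.8
(171, 113, 168, 220)
far edge x [74.5 83.1 83.1] max 83.13095706198331
0 -38.24264779157786 42.21273556841288
15 -28.097915014453697 32.1840118703209
30 -28.084254464578436 32.020203540042274
45 -28.060323671766344 32.21280045594044
```

View pics/w5.png

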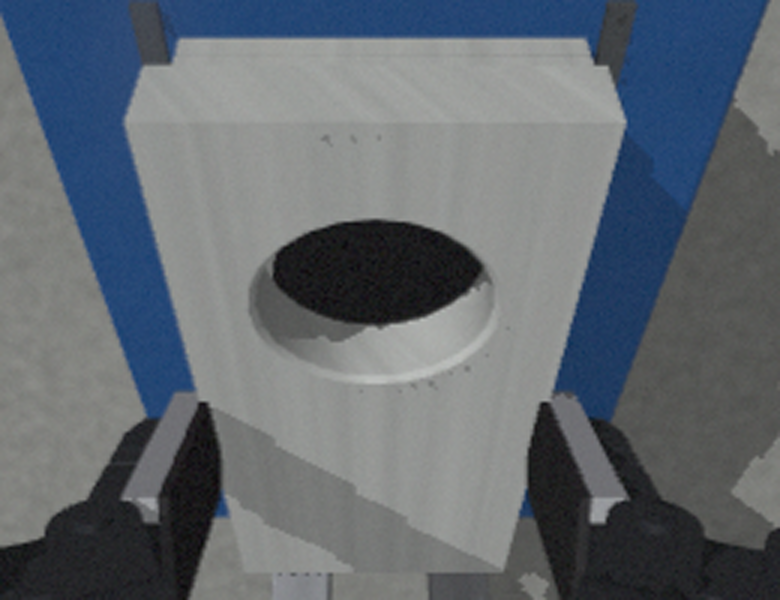

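The crop shows the top face with its far edge at row 140.7 (columns 172 to 338) and its near edge at row 290.7 (columns 211 to 298). The bore sits over the plug, and the near end is by the posts.

```bash
python3 - <<'E'
from h import *
np.set_printoptions(precision=1,suppress=True)
s=arm.snapshot('wrist'); c=cal(s)
y=np.radians(26.1);u=np.array([np.cos(y),np.sin(y),0]); n=-u*.5+np.array([0,0,.866]); x=u*.866+np.array([0,0,.5]); v=np.cross(n,x)
for sink in (0,5):
    Q=np.array([531.6,252.9,116.6])+(12-sink)*n
    for p in((172,140.7),(338.3,140.7),(211,290.7),(298,290.7)):
        k=onplane(c,p,Q,n)-Q; print(sink,k@x,k@v)
    for p in((178,121.7),(333,121.7),(188.7,113),(325.7,113)):
        k=onplane(c,p,Q-12*n,n)-Q; print('  under far / pile far',k@x,k@v)
E
```

```text
0 74.74749562934437 30.282668103986488
0 74.82271798775014 -26.56720758652863
0 -49.5813247491606 30.921759123873013
0 -49.48039911015876 -27.204272967570567
  under far / pile far 74.35251952206113 30.546148948433903
  under far / pile far 74.427395127946 -27.141054509353395
  under far / pile far 78.04305075405556 25.93348543025947
  under far / pile far 78.10698549839319 -23.729691637646727
5 70.92545754803093 32.10804228450418
5 71.00557089940175 -28.438238942296902
5 -61.48728094612406 32.78868730174616
5 -61.379793074817776 -29.116726612708128
  under far / pile far 71.02418378469108 32.139944394088424
  under far / pile far 71.10327067092186 -28.79180023647683
  under far / pile far 74.92228411024348 27.267847660160378
  under far / pile far 74.98981478050473 -25.188569729851185
```

The plate is flat: with about 4 to 5 mm of pad sink its apparent length comes out at about 130 mm and its width at 60. It is centred near x +5, y +2 mm, inside tolerance. I'll ease the pressure and release.

Scaled: -1 mm is -0.016.

```bash
python3 jog.py '[{"xyz": [0, 0, -0.016], "aperture": 50}, {"xyz": [0, 0, -0.016], "aperture": 50}, {"aperture": 50}, {"aperture": 50}]'; python3 jog.py '[{"aperture": 62}, {"aperture": 66}, {"aperture": 72}, {"aperture": 80}, {"aperture": 80}]'
```

```text
t: 12.05
eef_pos: [526.9, 250.9, 119.2]
tool_rot: [[0.898, 0.44, 0.0], [0.44, -0.898, 0.0], [0.0, 0.0, -1.0]]
force: [-2.4, -0.3, 10.9]
width: 57.1
finger_force: 63.8
t: 12.68
eef_pos: [526.8, 251.0, 118.7]
tool_rot: [[0.898, 0.44, -0.0], [0.44, -0.898, 0.0], [-0.0, -0.0, -1.0]]
force: [-1.1, -0.7, -0.4]
width: 80.2
finger_force: 0.0
```

Scaled: -50 mm is -0.8, -40 mm is -0.64.

```bash
python3 jog.py '[{"xyz": [0, 0, -0.16], "aperture": 80}, {"xyz": [0, 0, -0.48], "aperture": 80}, {"xyz": [0, 0, -0.8], "aperture": 80}, {"xyz": [-0.64, 0, -0.48], "aperture": 80}, {"xyz": [-0.64, 0, 0], "aperture": 80}]'; python3 jog.py '[{"aperture": 80}, {"aperture": 80}, {"aperture": 80}]'|tail -3; python3 - <<'E'
from h import *
w=arm.snapshot('wrist')['pixels'][:,:,::-1]; t=arm.snapshot('side')['pixels'][100:230,190:340,::-1]
cv2.imwrite('pics/s6.png',np.hstack([cv2.resize(w,(400,300)),cv2.resize(t,(346,300),interpolation=2)]))
E
```

```text
t: 13.3
eef_pos: [455.3, 215.7, 241.5]
tool_rot: [[0.898, 0.44, 0.005], [0.44, -0.898, 0.002], [0.005, 0.001, -1.0]]
force: [0.5, 0.2, 0.6]
width: 80.0
finger_force: 0.0
force: [0.6, 0.4, -0.0]
width: 80.0
finger_force: 0.0
```

View pics/s6.png

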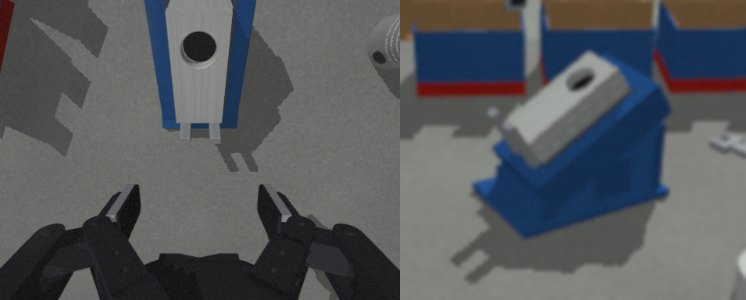

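The plate lies flat and in line on the pile, its bore at the upper end and its low end by the posts. The fingers are clear of it.

```bash
python3 -c "
from workcell import arm
print(arm.job_done())"
```

```text
the job is handed in; nothing more can be done
None
```

The plate was picked up, set flat and in line on the pile with its bore at the upper end, and released; the job was handed in at about 14 s, and `arm.job_done()` returned no verdict.

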